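# Brake rig check: disc runs free, lever comes up firm short of the bar

### The job

Check the brake on the bench rig. First push the brake disc round by about a quarter turn with the fingertips, lever untouched, to see that it runs free; then press the brake lever in towards the bar with the outside of the fingers until it comes up firm and goes no further, still short of the rubber grip, and finish while holding it pressed there, firmly but without forcing it. Nothing is to be gripped or lifted, and the things standing round the rig stay where they are.

Things in the scene. Friction and masses are not known exactly. Their poses are not given: they have to be found in the camera images.
- rig: bench brake rig, fixed to the worktop: plywood board 250 (x) by 470 (y) by 18 mm. Origin under the board's centre, at worktop height; x points to the caliper side (away from the robot at yaw 0), y along the bar to its free end, z up. Highest points: clamp and reservoir at x 0 to 75, y -10 to 85 mm, 166 mm above the worktop; round the lever's blade and over the disc nothing else stands higher than 155 mm
- disc_centre (a point): centre of the brake disc on its upright axis, on its upper face, 85 mm above the worktop. The disc lies flat: steel ring of radius 73 to 90 mm, 5 mm thick, on five straight black arms 72 degrees apart, each 10 mm wide, from a hub of 27 mm radius (up to 15 mm above this point). The windows between arms are open, 46 mm from hub to ring and 58 mm wide at radius 55 mm, with 62 mm of free height beneath
- disc_arm (a point): point on the upper face of one of the five arms, 55 mm from the disc's axis; the direction from disc_centre to it is that arm's direction. Turns with the disc
- disc_mark (a point): yellow paint mark on the ring at the end of the same arm, 82 mm from the axis. Turns with the disc
- caliper_top (a point): top of the silver caliper that straddles the far (+x) edge of the disc; the caliper measures 65 by 66 mm and stands 114 mm above the worktop (122 mm at its small bleed nipple)
- disc (a joint): turn of the disc (rad), growing anticlockwise seen from above; starts at any angle and turns freely either way (about 0.02 N m of bearing friction; it soon stops by itself). The pads clear it while the lever is out and clamp it when the lever is pressed
- disc_ring: the turning disc with arms and hub; origin on its axis at its underside, 80 mm above the worktop, z up, x along the marked arm
- lever (a joint): angle of the brake lever (rad): 0 = fully out, where its spring puts it; grows as it is pressed towards the bar. At lever_face it gives with 2 N at first, 5 N at 0.15 where the pads meet the disc, then stiffens to about 14 N at 0.20, where it comes up hard: lever_face has then moved about 20 mm in and the ball end is still some 20 mm from the grip. 15 to 30 N is a firm press, over 45 N strains it
- lever_blade: silver brake lever, on the robot's side of the bar: blade 10 mm thick and 17 mm high (126 to 144 mm above the worktop), ball end of 19 mm. Origin on the upright pivot axis at mid-height. At rest its axes are the rig's: the straight part runs from y = 45 to 125 mm, its outer face at x = -39 mm, the ball at y = 147 mm. Pressed towards +x, it swings about the pivot
- lever_face (a point): middle of the blade's outer face, 100 mm along y from the pivot, at mid-height: where to press. Moves with the lever; its x axis points in towards the bar, square to the face
- lever_pivot (a point): upright pivot axis of the lever at the blade's mid-height, 135 mm above the worktop
- bar_mid (a point): point on the axis of the bar, inside its black rubber grip (31 mm diameter, 134 mm long), straight behind lever_face when the lever is out, 77 mm from it along the rig's +x. Bar: 22 mm steel tube along the rig's y, axis 135 mm above the worktop, fixed
- wash_bottle: loose white wash bottle with a red cap and bent spout, 61x108x205 mm, standing behind the bar; origin under its middle. Leave it alone
- beaker_brown: loose glass beaker with brown contents, 65x75x89 mm, right of the disc; origin under its middle. Leave it alone
- screwdriver: loose small screwdriver with a blue handle, 14x103x15 mm, lying in front of the board; origin under its middle. Leave it alone
- rubber_bulb: loose orange rubber blower bulb, 58x105x58 mm, lying behind the board; origin under its middle. Leave it alone
- drop_bottle_1: loose brown dropping bottle with a red teat, 42x42x108 mm, left of the lever's end; origin under its middle. Leave it alone
- timer: loose white countdown timer, 36x68x61 mm, left of the bar's end; origin under its middle. Leave it alone

How it is judged (in metres and radians):
On the way, in this order (a step that is already met when the one before it is completed fails the run):
1. the disc has been pushed round far enough to show that it runs free (its mark 80 mm or more from where it was, some 60 degrees), with the lever out (distance of disc_mark from where it was at the start of the episode above 0.08 m and value of joint lever below 0.03 rad), for 0.1 s.
2. the lever is pressed in to its stop and firm under the fingers (value of joint lever above 0.19 rad and contact force between the fingers and lever_blade above 10 N), for 0.5 s.
At the end, for the whole second after the job is handed in: the lever is held still at its firm stop (0.19 to 0.22 rad), short of the grip, by more than 10 N from the fingers, which press from its outer side and are not round it (all of step 2 and value of joint lever below 0.22 rad and x of the grasp point in the frame of lever_face below -0.001 m and velocity of joint lever between -0.03 and 0.03 rad/s); the arm keeps its last pose, push and grip.
It fails at once if the lever is forced (more than 45 N) (contact force between the fingers and lever_blade above 45 N).
It fails at once if the lever is gripped: the fingers straddle the blade (contact force between the fingers and lever_blade above 1 N and x of the grasp point in the frame of lever_face between -0.001 and 0.05 m and z of the grasp point in the frame of lever_face below 0.025 m).
It fails at once if a thing beside the rig is lifted or shifted by more than 25 mm (distance of any of wash_bottle, beaker_brown, screwdriver, rubber_bulb, drop_bottle_1, timer from where it was at the start of the episode above 0.025 m).
It also fails if it takes over 61 s, if anything falls off the work surface, if the arm or the gripper's body presses on something with over 40 N, if the wrist force passes 120 N, or if a joint passes its speed limit or range.

### The arm

A 7-joint arm with a two-finger parallel gripper is mounted at the origin on the work surface; the furniture and walls round the work are solid. World frame = base frame: x ahead of the robot, y to its left, z up, the work surface at z = 0. Lengths are in mm, angles in degrees, forces in N, time in s.
With the tool pointing down it reaches from about 425 to 825 mm from the base axis. Payload 3.6 kg.
Tool frame: the origin (TCP) lies at the very end of the fingers, on their centre line; the grasp point (between the pads) lies 19 mm behind it; z points along the fingers, y is the line along which they close (so a half turn about z gives the same grasp; the last joint's range is limited). The gripper opens to 93 mm and grips with 3 to 60 N. Pads are 15 mm wide; open, the fingers measure 128 mm over their backs; the gripper's body (75 mm by 188 mm) begins 65 mm behind the grasp point.
Start: joints at [-65.804, 35.231, -0.722, 81.555, 0.464, 63.22, -2.315], TCP at [281.986, 585.613, 181.74] pointing down, gripper open.
Joint ranges: [-178.69, 178.69], [-17.37, 117.87], [-77.05, 75.6], [15.02, 138.74], [-78.02, 258.01], [0.78, 113.62], [-162.83, 162.83]. Speed limits (degrees/s): [159.86, 159.86, 180, 180, 180, 180, 180].

### API

Orientations are given as [roll, pitch, yaw] about the fixed x, y, z axes, in that order (R = Rz(yaw) Ry(pitch) Rx(roll)).
In Python, from rig import ctrl gives the robot as it stands.
- The arm moves only by the shell command python3 -m handwheel 'ROWS' [OPENING]. ROWS is JSON, a list that holds one entry, the list of rows, each a list of 6 numbers: the shift along the tool's x, y, z as a fraction of full scale, then the turn, a rotation vector about the tool's x, y, z as a fraction of full scale. In form: [[[dx, dy, dz, rx, ry, rz], ...]]. A call has 1 to 5 rows; each row is the pose to reach, as a shift and turn from the pose commanded when the call began, along the tool's axes at that moment; what a row does not reach only later rows make up. Full scale, the value 1, is 250 mm for a shift and 90 degrees for a turn. A row lasts 1/12 s, in which the tool goes at most 41.7 mm and 7.16 degrees, less where a joint would pass 70% of its speed; a pose out of reach is approached as far as the arm can. A call with a number of a shift or a turn outside -1 to 1 is refused whole. A call with a gripper value outside its range is refused whole. OPENING is the closure, from -1 (fully open) to 1 (shut), so that 0 is half open, set as the call begins (- or left out, the last holds). The fingers move at their own pace and stop on an object; the grip force is fixed at half the most. Time passes only in rows, so rows that repeat a pose let the fingers close. It gives the time, the measured TCP pose, the force, the opening and the grip force at its end, in the units of the state.
- ctrl.get_obs(): the state, without advancing time (a new reading comes with each control period).
- ctrl.get_image(name): name is "scene" or "top" or "wrist"; returns a dict with "img" (384x512x3 uint8, red, green, blue), "depth" (384x512 float32, mm along the optical axis (not along the pixel's ray), 0 where there is no reading), "intrinsics" (3x3 intrinsics, pixels), "origin" and "orientation" of the camera in the world. Camera axes: x right, y up, looking along -z (the intrinsics and any distortion apply to the point x, -y, -z); pixel columns grow to the right and rows downward; lengths in mm; the calibration is good to about 2 mm. A picture is of the moment at which its call begins.
- ctrl.close_job(): hands the job in; it is judged then, once.
The state is a dict: "t": time; "qpos": joint angles; "joint_vel": joint speeds; "effort": joint torques, N m; "tcp_pos": TCP position; "orientation": TCP orientation; "wrist_force": force on the tool from outside, world axes, zero at the start; "moment": the same for the moment, N m; "finger_gap": finger opening in mm; "grip_force": force on a finger pad.
Only numpy, scipy, OpenCV 4.12 (cv2) and the standard library are available. Lean on these libraries where they do the work, as an engineer would, in place of code of your own. Each camera call takes 0.05 s, during which the arm holds its last target. There are 200 camera calls.

## Working session

There is one attempt and no reset: what is moved stays moved. The work goes in short steps, Python scripts to look and compute and a shell command to move; the robot and the scene stay as the last step left them, time stands still between calls to the robot, and variables do not carry over. Pictures are saved under pics/ and viewed, at most 10 in all, crops included, and the job is handed in when it is done.

```bash
mkdir -p pics; ls; cat > h.py <<'E'
import numpy as np,cv2
from scipy.spatial.transform import Rotation as R
from rig import ctrl
def cam(n):
    d=ctrl.get_image(n); o=np.array(d['orientation'],float)
    d['R']=o if o.shape==(3,3) else R.from_euler('xyz',o,degrees=True).as_matrix()
    d['o']=np.array(d['origin'],float); d['K']=np.array(d['intrinsics']); return d
def ray(d,u,v):
    K=d['K']; p=np.array([(u-K[0,2])/K[0,0],-(v-K[1,2])/K[1,1],-1.]); return d['R']@p
def onz(d,u,v,z):
    r=ray(d,u,v); return d['o']+r*(z-d['o'][2])/r[2]
def dep(d,u,v):
    return d['o']+ray(d,u,v)*d['depth'][int(v),int(u)]
def proj(d,P):
    q=d['R'].T@(np.array(P,float)-d['o']); K=d['K']
    return K[0,0]*q[0]/-q[2]+K[0,2], K[1,1]*(-q[1])/-q[2]+K[1,2]
E
python3 - <<'E'
from h import *
print({k:np.round(v,2).tolist() for k,v in ctrl.get_obs().items()})
for n in('top','scene'):
    d=cam(n); cv2.imwrite(f'pics/{n}0.png',d['img'][:,:,::-1]); print(n,d['origin'],d['orientation'],d['K'].tolist(),(d['depth']>0).mean(), {k for k in d})
E
```

```text
pics
{'t': 0.0, 'qpos': [-65.81, 35.29, -0.72, 81.64, 0.47, 63.22, -2.32], 'joint_vel': [-0.03, -0.0, 0.11, 0.0, -0.08, 0.11, -0.12], 'effort': [0.0, -45.89, 0.21, -16.57, -0.06, 0.02, 0.0], 'tcp_pos': [281.63, 584.83, 180.58], 'orientation': [-179.85, 0.0, 154.29], 'wrist_force': [0.56, 0.85, 0.1], 'moment': [-0.02, 0.03, 0.03], 'grip_force': 0.0, 'finger_gap': 92.9}
top [ 352.81956806   37.97926092 1130.76354913] [ 11.38349494  -0.81778243 -89.63668581] [[362.83423790371376, 0.0, 257.85239448286035], [0.0, 362.83423790371376, 190.05015335001465], [0.0, 0.0, 1.0]] 0.9957021077473959 {'img', 'K', 'depth', 'intrinsics', 'R', 'o', 'origin', 'orientation'}
scene [-498.74200146  903.38948459  958.44393567] [  58.94843437   -0.32714386 -128.71166124] [[474.9664886357214, 0.0, 258.82723733531674], [0.0, 474.9664886357214, 187.15014398578208], [0.0, 0.0, 1.0]] 0.9385630289713541 {'img', 'K', 'depth', 'intrinsics', 'R', 'o', 'origin', 'orientation'}
```

View pics/top0.png

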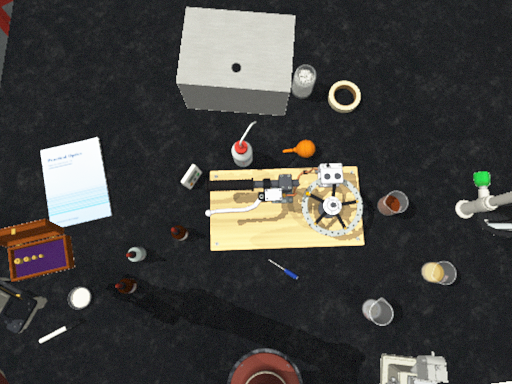

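View pics/scene0.png

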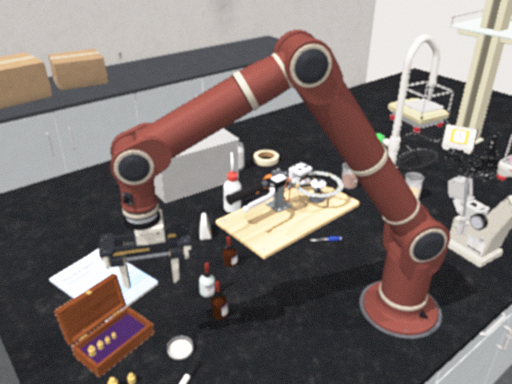

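The top view shows the rig: board from about (210,170) to (364,248), disc hub near (332,205), lever ball near (208,213), brown bottle (180,233), timer (191,176), screwdriver (283,269). The scene view confirms the layout, with the arm to the right and the gripper clear of the rig.

```bash
python3 - <<'E'
from h import *
d=cam('top'); im=d['img']; hsv=cv2.cvtColor(im,cv2.COLOR_RGB2HSV)
# board by colour
m=cv2.inRange(hsv,(12,50,100),(30,200,255)); m[:150]=0;m[260:]=0;m[:,:190]=0;m[:,380:]=0
m=cv2.morphologyEx(m,cv2.MORPH_OPEN,np.ones((3,3)))
ps=np.argwhere(m)[:,::-1]
P=np.array([onz(d,u,v,18)[:2] for u,v in ps]).astype(np.float32)
r=cv2.minAreaRect(P); print('board',r, cv2.boxPoints(r).round(1).tolist())
print('mark px:')
my=cv2.inRange(hsv,(20,150,120),(35,255,255)); n,l,s,c=cv2.connectedComponentsWithStats(my)
for i in range(1,n):
    if s[i,4]>2 and 190<c[i][0]<380 and 150<c[i][1]<260: print(c[i],s[i,4],onz(d,*c[i],85).round(1))
for n_,u,v,z in(('hub',332,205,100),('ball',208,213,135)): print(n_,onz(d,u,v,z).round(1),dep(d,u,v).round(1))
b=cv2.resize(im[150:270,170:380],None,fx=3.8,fy=3.8,interpolation=cv2.INTER_CUBIC); cv2.imwrite('pics/top1.png',b[:,:,::-1])
E
```

```text
board ((524.4183349609375, -62.08192443847656), (251.50584411621094, 470.78033447265625), 2.455881118774414) [[388.70001220703125, 167.6999969482422], [408.8999938964844, -302.6000061035156], [660.0999755859375, -291.8999938964844], [640.0, 178.5]]
mark px:
[307.41666667 193.33333333] 12 [ 555.  -121.4   85. ]
[283.5 195. ] 6 [549.4 -51.   85. ]
[344.5 227.5] 4 [ 455.4 -226.8   85. ]
hub [ 518.5 -189.5  100. ] [ 519.  -190.2   96.7]
ball [487.6 162.2 135. ] [486.6 161.3 141.7]
```

View pics/top1.png

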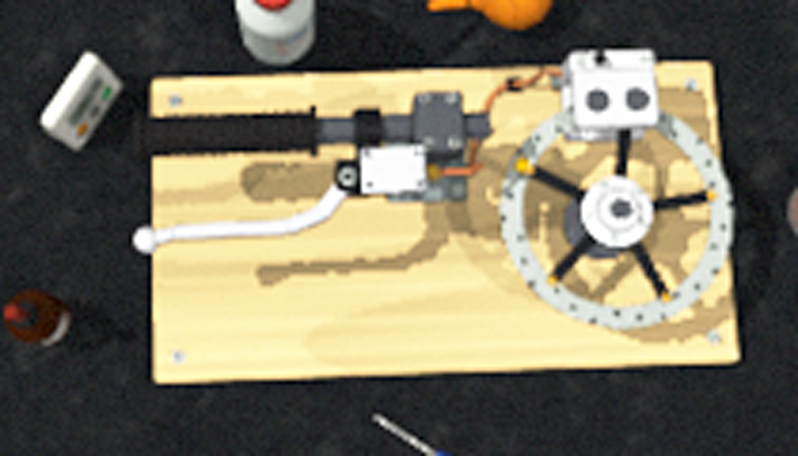

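```bash
cat > go.py <<'E'
import sys; from h import *
# usage: go.py x y z yaw -> fractions in tool axes from measured pose
a=list(map(float,sys.argv[1:])); o=ctrl.get_obs(); M=R.from_euler('xyz',o['orientation'],degrees=True)
T=R.from_euler('xyz',[180,0,a[3]],degrees=True)
s=M.inv().apply(np.array(a[:3])-o['tcp_pos']); w=(M.inv()*T).as_rotvec(degrees=True)
print('shift',(s/250).round(3),'turn',(w/90).round(3),'mm',s.round(1),'deg',w.round(1),'rows',np.ceil(max(np.linalg.norm(s)/41.7,np.linalg.norm(w)/7.16)))
E
python3 go.py 460 480 235 -177.5; python3 - <<'E'
from h import *
d=cam('top'); 
for n,u,v,z in(('pivot',170+347/3.8,150+177/3.8,144),('hubtop',170+617/3.8,150+208/3.8,100),('mark',170+522/3.8,150+165/3.8,85),('ringL',170+502/3.8,150+212/3.8,85),('ringR',170+733/3.8,150+212/3.8,85),('ringbot',170+615/3.8,150+328/3.8,85),('face',170+210/3.8,150+240/3.8,140)): print(n,onz(d,u,v,z).round(1),dep(d,u,v).round(1))
E
```

```text
shift [-0.825 -0.07  -0.216] turn [-0.001 -0.    -0.313] mm [-206.2  -17.4  -54.1] deg [ -0.1  -0.  -28.2] rows 6.0
pivot [533.3  15.5 144. ] [532.5  15.6 148.3]
hubtop [ 519.2 -190.6  100. ] [ 519.1 -190.3  101.1]
mark [ 554.7 -121.3   85. ] [ 554.6 -121.2   85.3]
ringL [ 517.8 -105.1   85. ] [ 518.1 -105.4   83.1]
ringR [ 519.3 -283.4   85. ] [ 5.329e+02 -3.097e+02 -5.000e-01]
ringbot [ 429.8 -189.2   85. ] [ 429.7 -189.    85.8]
face [486.8 114.2 140. ] [503.  123.4  20.8]
```

```bash
python3 -m handwheel '[[[0,0,-0.22,0,0,0],[-0.825,-0.07,-0.22,0,0,-0.31],[-0.825,-0.07,-0.22,0,0,-0.31],[-0.825,-0.07,-0.22,0,0,-0.31],[-0.825,-0.07,-0.22,0,0,-0.31]]]' 1; python3 go.py 455 290 235 -177.5
```

```text
t: 0.62
tcp_pos: [426.4, 500.0, 234.3]
orientation: [-180.0, 0.0, -177.4]
wrist_force: [-0.1, 0.7, -0.0]
finger_gap: 64.4
grip_force: 0.0
shift [-0.076 -0.844 -0.002] turn [-0.     0.     0.001] mm [ -19.1 -211.1   -0.6] deg [-0.   0.   0.1] rows 6.0
```

```bash
python3 -m handwheel '[[[-0.08,-0.85,0,0,0,0],[-0.08,-0.85,0,0,0,0],[-0.08,-0.85,0,0,0,0],[-0.08,-0.85,0,0,0,0],[-0.08,-0.85,0,0,0,0]]]'; python3 go.py 460 80 235 -177.5
```

```text
t: 1.03
tcp_pos: [452.6, 292.3, 234.0]
orientation: [-180.0, -0.0, -177.8]
wrist_force: [1.0, -0.4, 0.8]
finger_gap: 30.8
grip_force: 0.0
shift [ 0.003 -0.85  -0.004] turn [-0.    -0.    -0.004] mm [   0.6 -212.4   -1. ] deg [-0.  -0.  -0.3] rows 6.0
```

```bash
python3 -m handwheel '[[[0,-0.8,0,0,0,0],[0,-0.8,0,0,0,0],[0,-0.8,0,0,0,0],[0,-0.8,0,0,0,0],[0,-0.8,0,0,0,0]]]'; python3 go.py 463 -110 225 -177.5;  python3 - <<'E'
from h import *
d=cam('wrist'); cv2.imwrite('pics/w0.png',d['img'][:,:,::-1]); print(d['o'],d['orientation'])
E
```

```text
t: 1.45
tcp_pos: [459.9, 90.9, 234.2]
orientation: [-179.9, -0.0, -178.0]
wrist_force: [1.1, -0.3, -0.5]
finger_gap: 1.0
grip_force: 0.0
shift [ 0.016 -0.803  0.038] turn [-0.001 -0.    -0.005] mm [   4.  -200.9    9.5] deg [-0.1 -0.  -0.5] rows 5.0
[388.84815923  88.89725976 437.48492002] [-1.48459257e+01  6.45506469e-02  9.20412616e+01]
```

View pics/w0.png

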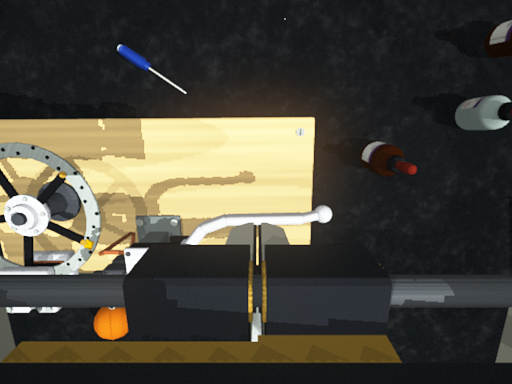

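The wrist view shows the lever blade running from about (215,220) to the ball at (323,214), the closed fingertips at (257,240), and the disc at left with its hub near (22,215) and the mark at (88,243).

```bash
python3 - <<'E'
from h import *
d=cam('wrist')
im=d['img'].astype(int)
print('proj tcp',proj(d,ctrl.get_obs()['tcp_pos']))
for n,u,v,z in(('ball',323,214,135),('hub',20,217,100),('mark',88,243,85)): print(n,onz(d,u,v,z).round(1),dep(d,u,v).round(1))
for c in(270,280,290,300,310):
    r=[v for v in range(195,235) if d['depth'][v,c]<d['depth'][195:235,c].min()+15]; print(c,r[0],r[-1],dep(d,c,r[0]).round(1),dep(d,c,(r[0]+r[-1])//2).round(1),onz(d,c,r[0],140).round(1))
E
```

```text
proj tcp (np.float64(262.6504560340081), np.float64(216.6795236957963))
ball [490.5 152.9 135. ] [488.3 151.4 141.4]
hub [ 515.8 -199.1  100. ] [ 518.1 -204.2   93.9]
mark [ 554.2 -130.8   85. ] [ 554.2 -130.8   85. ]
270 225 234 [451.1  90.5 275.1] [450.7  90.3 282.5] [502.5  97.1 140. ]
280 228 234 [450.7  95.9 280.6] [450.7  95.6 285. ] [505.6 107.8 140. ]
290 213 224 [490.9 118.2 133.3] [493.2 117.4 142.7] [488.7 117.4 140. ]
300 213 224 [490.9 128.9 132.5] [492.3 127.5 144.4] [488.4 127.8 140. ]
310 213 223 [490.6 139.6 132.3] [492.4 137.9 143.4] [488.1 138.2 140. ]
```

```bash
python3 -m handwheel '[[[0,-0.8,0,0,0,0],[0,-0.8,0,0,0,0],[0,-0.8,0,0,0,0],[0,-0.8,0,0,0,0],[0,-0.8,0,0,0,0]]]';  python3 - <<'E'
from h import *
d=cam('wrist'); cv2.imwrite('pics/w1.png',d['img'][:,:,::-1])
hsv=cv2.cvtColor(d['img'],cv2.COLOR_RGB2HSV)
my=cv2.inRange(hsv,(18,180,150),(32,255,255)); n,l,s,c=cv2.connectedComponentsWithStats(my)
for i in range(1,n):
    if s[i,4]>8: print(c[i],s[i,4],onz(d,*c[i],85).round(1),dep(d,*c[i]).round(1))
E
```

```text
t: 1.97
tcp_pos: [467.8, -107.7, 234.2]
orientation: [-180.0, 0.0, -177.9]
wrist_force: [-0.8, -0.1, -0.8]
finger_gap: 0.5
grip_force: 0.0
[127.13333333 222.2       ] 15 [ 533.8 -266.5   85. ] [ 533.  -265.6   87.2]
```

View pics/w1.png

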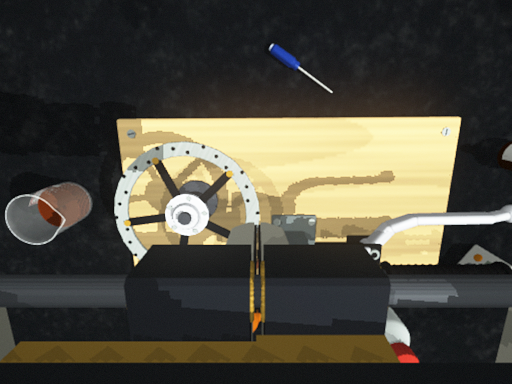

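The disc's arms end in yellow dots at (127,222), (154,161), (230,173); hub at (187,215). The arm was still settling, so I take the reading again at rest.

```bash
python3 -m handwheel '[[[0,0,0,0,0,0],[0,0,0,0,0,0],[0,0,0,0,0,0]]]' | head -2;  python3 - <<'E'
from h import *
d=cam('wrist'); print(d['o'],d['orientation'])
hsv=cv2.cvtColor(d['img'],cv2.COLOR_RGB2HSV)
my=cv2.inRange(hsv,(15,130,120),(34,255,255)); n,l,s,c=cv2.connectedComponentsWithStats(my)
for i in range(1,n):
    if s[i,4]>4 and s[i,4]<200: print(c[i].round(1),s[i,4],onz(d,*c[i],85).round(1))
# ring outer edge: points near z 85 by depth
vv,uu=np.mgrid[120:270,90:290]; P=np.array([dep(d,u,v) for u,v in zip(uu.ravel(),vv.ravel())])
k=(abs(P[:,2]-85)<3); Q=P[k]; print(k.sum(), Q.min(0),Q.max(0))
g=cv2.cvtColor(d['img'],cv2.COLOR_RGB2GRAY)
# algebraic circle fit to outermost points per direction
c0=np.array([519,-192.]); 
for it in range(5):
    a=np.degrees(np.arctan2(*(Q[:,:2]-c0).T[::-1])); rr=np.linalg.norm(Q[:,:2]-c0,axis=1); E=[]
    for b in range(-180,180,6):
        m=(a>=b)&(a<b+6)&(rr<100)&(rr>80)
        if m.sum()>5: E.append(Q[m][rr[m].argmax(),:2])
    E=np.array(E); A=np.c_[2*E,np.ones(len(E))]; x=np.linalg.lstsq(A,(E**2).sum(1),rcond=None)[0]; c0=x[:2]
print(c0,np.sqrt(x[2]+c0@c0),len(E))
d=cam('top'); print('top hub',onz(d,170+617/3.8,150+208/3.8,100)); print(ctrl.get_obs()['tcp_pos'])
E
```

```text
t: 2.27
tcp_pos: [468.2, -102.9, 234.0]
[ 397.20219268 -105.8813289   437.25508373] [-1.48358218e+01 -8.74189436e-02  9.23916846e+01]
[150.5 159.8] 33 [ 455.2 -228.2   85. ]
[224.5 173.4] 32 [ 467.8 -141.    85. ]
[122.6 222.1] 27 [ 534.6 -266.6   85. ]
[475.6 258.7] 16 [566.1 183.3  85. ]
[251.4 292.6] 147 [ 627.2 -103.1   85. ]
[262.1 272.4] 27 [596.9 -90.3  85. ]
[262.7 281.5] 6 [610.2 -88.9  85. ]
[262.5 303.3] 125 [642.9 -87.6  85. ]
[256.5 317.2] 12 [664.9 -94.8  85. ]
5754 [ 431.91245214 -282.45520753   82.00201001] [ 587.65756372 -103.58710071   87.97931151]
[ 521.38670759 -192.81956093] 89.36189695371984 40
top hub [ 519.24429148 -190.55650319  100.        ]
[ 468.15375329 -102.97749857  234.07851476]
```

```bash
python3 go.py 469 -185 125 172.5
```

```text
shift [ 0.01  -0.328  0.436] turn [ 0.001 -0.     0.11 ] mm [  2.6 -82.1 109. ] deg [ 0.  -0.   9.9] rows 4.0
```

```bash
python3 -m handwheel '[[[0.01,-0.33,0,0,0,0.11],[0.01,-0.33,0,0,0,0.11],[0.01,-0.33,0.4,0,0,0.11],[0.01,-0.33,0.4,0,0,0.11],[0.01,-0.33,0.4,0,0,0.11]]]' 1; python3 -m handwheel '[[[0,0,0,0,0,0],[0,0,0,0,0,0],[0,0,0,0,0,0]]]'|head -3
python3 go.py 469 -185 62 172.5
python3 - <<'E'
from h import *
d=cam('top'); b=cv2.resize(d['img'][150:270,270:380],None,fx=5,fy=5,interpolation=cv2.INTER_CUBIC); cv2.imwrite('pics/top2.png',b[:,:,::-1])
E
```

```text
t: 2.78
tcp_pos: [465.9, -185.8, 130.1]
orientation: [179.9, -0.4, 172.3]
wrist_force: [-0.8, 1.4, 0.2]
finger_gap: 0.0
grip_force: 0.0
t: 3.03
tcp_pos: [470.2, -187.4, 135.6]
orientation: [-180.0, 0.2, 172.4]
shift [0.007 0.009 0.294] turn [-0.     0.002 -0.001] mm [ 1.7  2.2 73.6] deg [-0.   0.2 -0.1] rows 2.0
```

View pics/top2.png

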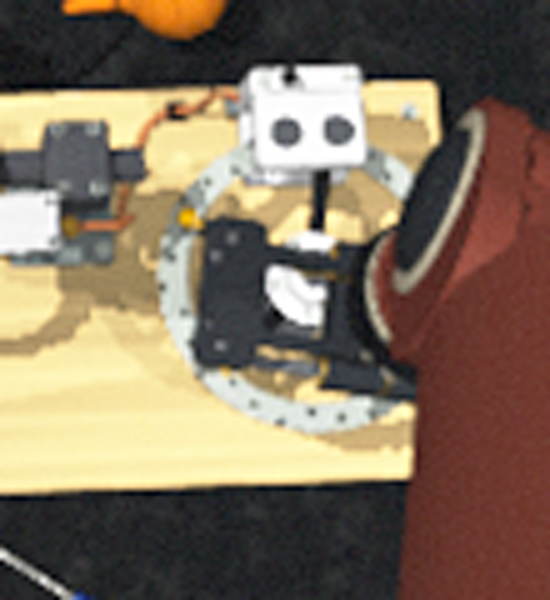

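The top view shows the gripper over the robot-side window of the disc, hub at about (300,290), mark at (188,216) unmoved. Descending gently.

```bash
python3 -m handwheel '[[[0,0.005,0.08,0,0,0],[0,0.005,0.16,0,0,0],[0,0.005,0.22,0,0,0],[0,0.005,0.27,0,0,0],[0,0.005,0.29,0,0,0]]]'; python3 -m handwheel '[[[0,0,0,0,0,0],[0,0,0,0,0,0]]]'
python3 - <<'E'
# push arcs: r=52 about (520.5,-192); offsets in entry tool axes (yaw 172.5) from angle 172.5
import numpy as np
y=np.radians(172.5); tx=np.array([np.cos(y),np.sin(y)]); ty=np.array([np.sin(y),-np.cos(y)])
p=lambda a:52*np.array([np.cos(np.radians(a)),np.sin(np.radians(a))])
for da in range(0,120,6):
    s=(p(172.5+da)-p(172.5)); print(da,(s@tx/250).round(3),(s@ty/250).round(3),round(-da/90,3))
E
```

```text
t: 3.5
tcp_pos: [469.3, -186.3, 61.8]
orientation: [-180.0, 0.1, 172.3]
wrist_force: [0.0, -0.1, 0.3]
finger_gap: 0.4
grip_force: 0.0
t: 3.67
tcp_pos: [469.8, -186.7, 62.8]
orientation: [-180.0, 0.1, 172.3]
wrist_force: [-0.2, -0.3, 0.9]
finger_gap: 0.6
grip_force: 0.0
0 0.0 0.0 0.0
6 -0.001 -0.022 -0.067
12 -0.005 -0.043 -0.133
18 -0.01 -0.064 -0.2
24 -0.018 -0.085 -0.267
30 -0.028 -0.104 -0.333
36 -0.04 -0.122 -0.4
42 -0.053 -0.139 -0.467
48 -0.069 -0.155 -0.533
54 -0.086 -0.168 -0.6
60 -0.104 -0.18 -0.667
66 -0.123 -0.19 -0.733
72 -0.144 -0.198 -0.8
78 -0.165 -0.203 -0.867
84 -0.186 -0.207 -0.933
90 -0.208 -0.208 -1.0
96 -0.23 -0.207 -1.067
102 -0.251 -0.203 -1.133
108 -0.272 -0.198 -1.2
114 -0.293 -0.19 -1.267
```

```bash
python3 -m handwheel '[[[-0.001,-0.022,0,0,0,-0.067],[-0.005,-0.043,0,0,0,-0.133],[-0.01,-0.064,0,0,0,-0.2],[-0.018,-0.085,0,0,0,-0.267],[-0.028,-0.104,0,0,0,-0.333]]]'; python3 -c "
from rig import ctrl;print(ctrl.get_obs()['qpos'])"
```

```text
t: 4.08
tcp_pos: [473.2, -214.2, 63.3]
orientation: [-179.8, 0.1, -157.5]
wrist_force: [0.4, -0.1, -0.3]
finger_gap: 0.5
grip_force: 0.0
[ 24.99145755  32.76670142  -4.57720807 110.85965778   4.2436097
  36.35385325 130.25999964]
```

q7 nears its limit (130 of 162.8), so I turn the tool less from here on.

```bash
python3 - <<'E'
import numpy as np
c=np.array([520.5,-192])
p=lambda a:c+50.5*np.array([np.cos(np.radians(a)),np.sin(np.radians(a))])
def f(yaw,a0,p0=None):
    y=np.radians(yaw); tx=np.array([np.cos(y),np.sin(y)]); ty=np.array([np.sin(y),-np.cos(y)])
    for i in range(1,6):
        s=p(a0+7*i)-(p(a0) if p0 is None else p0); print(a0+7*i,(s@tx/250).round(3),(s@ty/250).round(3),round(-2.4*i/90,3))
f(202.5,202.5); f(214.5,237.5)
E
```

```text
209.5 -0.002 -0.025 -0.027
216.5 -0.006 -0.049 -0.053
223.5 -0.013 -0.072 -0.08
230.5 -0.024 -0.095 -0.107
237.5 -0.037 -0.116 -0.133
244.5 -0.011 -0.022 -0.027
251.5 -0.025 -0.043 -0.053
258.5 -0.041 -0.061 -0.08
265.5 -0.059 -0.078 -0.107
272.5 -0.079 -0.092 -0.133
```

```bash
python3 -m handwheel '[[[-0.002,-0.025,0,0,0,-0.027],[-0.006,-0.049,0,0,0,-0.053],[-0.013,-0.072,0,0,0,-0.08],[-0.024,-0.095,0,0,0,-0.107],[-0.037,-0.116,0,0,0,-0.133]]]'; python3 -m handwheel '[[[-0.011,-0.022,0,0,0,-0.027],[-0.025,-0.043,0,0,0,-0.053],[-0.041,-0.061,0,0,0,-0.08],[-0.059,-0.078,0,0,0,-0.107],[-0.079,-0.092,0,0,0,-0.133]]]';python3 -m handwheel '[[[0,0,0,0,0,0],[0,0,0,0,0,0],[0,0,0,0,0,0]]]'; python3 - <<'E'
from h import *
print(ctrl.get_obs()['qpos'])
d=cam('top'); hsv=cv2.cvtColor(d['img'],cv2.COLOR_RGB2HSV)
my=cv2.inRange(hsv,(15,130,120),(34,255,255)); n,l,s,c=cv2.connectedComponentsWithStats(my)
for i in range(1,n):
    P=onz(d,*c[i],85)
    if s[i,4]>1 and abs(np.linalg.norm(P[:2]-[520,-192])-80)<14: print(c[i].round(1),s[i,4],P.round(1),np.degrees(np.arctan2(P[1]+192,P[0]-520)))
E
```

```text
t: 4.5
tcp_pos: [492.8, -237.7, 63.3]
orientation: [-179.8, 0.1, -145.7]
wrist_force: [0.9, 0.5, 0.9]
finger_gap: 0.6
grip_force: 0.0
t: 4.92
tcp_pos: [522.1, -245.5, 63.3]
orientation: [-179.8, 0.0, -133.7]
wrist_force: [-0.6, 1.1, 0.3]
finger_gap: 0.3
grip_force: 0.0
t: 5.17
tcp_pos: [520.9, -244.7, 62.3]
orientation: [-180.0, -0.0, -133.9]
wrist_force: [-0.4, -0.4, 0.1]
finger_gap: 0.4
grip_force: 0.0
[ 30.21317144  37.09310219 -11.46132755 101.66867497  10.32425359
  42.21690728 149.4779044 ]
[352.5 190. ] 2 [ 566.2 -255.    85. ] -53.74002245452804
[307.6 193.6] 16 [ 554.1 -121.9   85. ] 64.06979929120753
[315. 223.] 5 [ 467.7 -141.6   85. ] 136.05732339655617
```

```bash
python3 - <<'E'
from h import *
d=cam('top'); b=cv2.resize(d['img'][150:270,250:380],None,fx=4,fy=4,interpolation=cv2.INTER_CUBIC)
w=cam('wrist'); b=np.vstack([b[:, :512], w['img'][100:200]]) if 0 else np.hstack([b[:384,:400],w['img'][:,100:500]])
cv2.imwrite('pics/c3.png',b[:,:,::-1])
hsv=cv2.cvtColor(w['img'],cv2.COLOR_RGB2HSV)
my=cv2.inRange(hsv,(15,130,120),(34,255,255)); n,l,s,c=cv2.connectedComponentsWithStats(my)
for i in range(1,n):
    P=onz(w,*c[i],85)
    if s[i,4]>4 and abs(np.linalg.norm(P[:2]-[520,-192])-80)<14: print(c[i].round(1),s[i,4],P.round(1),np.degrees(np.arctan2(P[1]+192,P[0]-520)))
E
```

```text
[353.4 177.1] 136 [ 454.9 -227.3   85. ] -151.54450641446454
[217.2 219.2] 114 [ 534.5 -265.9   85. ] -78.92520339839758
```

View pics/c3.png

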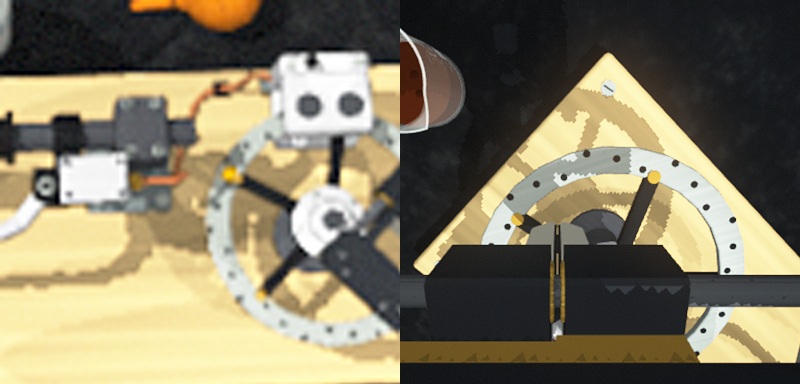

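The disc has not turned (mark still at (230,173) in the left half), although the fingers show no contact. I check where the fingertips really are.

```bash
python3 - <<'E'
from h import *
w=cam('wrist'); o=ctrl.get_obs(); print(o['tcp_pos'],o['wrist_force'],o['moment'],proj(w,o['tcp_pos']), w['o'])
for u in (235,250,262,275):
    print(u,[(v,dep(w,u,v).round(0).astype(int).tolist()) for v in range(205,250,5)])
d=cam('top')
print('top view of tcp px',proj(d,o['tcp_pos']))
E
```

```text
[ 520.70148771 -244.48138102   61.84909214] [ 0.76564631 -0.87288117  0.04040023] [ 0.12302844  0.07839023 -0.05110433] (np.float64(256.33371974136645), np.float64(216.02214586142367)) [ 471.30151604 -295.17321155  265.20635484]
235 [(205, [537, -254, 19]), (210, [540, -251, 19]), (215, [544, -247, 18]), (220, [547, -244, 20]), (225, [529, -255, 85]), (230, [523, -259, 110]), (235, [522, -259, 118]), (240, [522, -258, 124]), (245, [500, -274, 189])]
250 [(205, [528, -245, 18]), (210, [531, -241, 18]), (215, [535, -238, 18]), (220, [538, -235, 19]), (225, [517, -253, 103]), (230, [517, -254, 112]), (235, [517, -253, 118]), (240, [516, -253, 125]), (245, [497, -271, 189])]
262 [(205, [521, -237, 18]), (210, [524, -234, 19]), (215, [527, -231, 19]), (220, [530, -228, 18]), (225, [512, -249, 103]), (230, [512, -249, 111]), (235, [512, -249, 118]), (240, [512, -249, 124]), (245, [512, -249, 130])]
275 [(205, [513, -230, 18]), (210, [516, -227, 19]), (215, [519, -223, 19]), (220, [521, -222, 25]), (225, [524, -219, 26]), (230, [507, -244, 111]), (235, [507, -244, 118]), (240, [508, -244, 124]), (245, [492, -266, 188])]
top view of tcp px (np.float64(347.59154464526773), np.float64(206.42123317918993))
```

The picture and depth agree that the finger ends sit at z ≈ 100, nearly 40 mm above the reported TCP height of 62, so they passed over the arms. I measure that offset finely.

```bash
python3 - <<'E'
from h import *
w=cam('wrist'); o=ctrl.get_obs(); print(o['tcp_pos'],o['orientation'],o['finger_gap'])
T=R.from_euler('xyz',o['orientation'],degrees=True)
for u in (243,250,262,268):
    for v in range(218,245):
        P=dep(w,u,v)
        if P[2]>95: print(u,v,P.round(1),'in tool',T.inv().apply(P-o['tcp_pos']).round(1)); break
for v in (228,240):
    Q=[(u,T.inv().apply(dep(w,u,v)-o['tcp_pos']).round(1).tolist()) for u in range(222,296,6)]; print(v,Q)
E
python3 go.py 498 -238 62 -133.9
```

```text
[ 520.76319908 -244.46647264   61.69790059] [ 1.79995017e+02 -1.60456156e-02 -1.33819246e+02] 0.318407109961735
243 224 [ 519.8 -256.4  102.4] in tool [  9.3  -7.5 -40.7]
250 223 [ 517.  -253.5  100.4] in tool [  9.1  -3.6 -38.7]
262 223 [ 511.9 -248.8  100.9] in tool [  9.3   3.4 -39.2]
268 224 [ 509.5 -246.3  101.9] in tool [  9.1   6.8 -40.2]
228 [(222, [-0.0, -21.8, -23.3]), (228, [0.1, -18.0, -23.6]), (234, [9.0, -12.3, -46.2]), (240, [9.0, -9.0, -46.2]), (246, [8.8, -5.6, -45.7]), (252, [9.0, -2.3, -46.2]), (258, [7.2, 1.1, -41.6]), (264, [8.5, 4.4, -44.9]), (270, [9.5, 7.7, -47.5]), (276, [8.8, 11.1, -45.8]), (282, [-23.0, 21.6, 35.0]), (288, [-23.0, 26.7, 35.1]), (294, [-22.5, 31.6, 33.8])]
240 [(222, [-37.5, -30.4, 43.2]), (228, [9.3, -14.0, -63.4]), (234, [8.8, -11.1, -62.1]), (240, [8.8, -8.1, -62.3]), (246, [9.5, -5.0, -63.7]), (252, [8.9, -2.0, -62.4]), (258, [7.3, 1.0, -58.9]), (264, [70.8, 0.5, -203.3]), (270, [9.0, 7.1, -62.6]), (276, [9.4, 10.0, -63.4]), (282, [9.4, 13.0, -63.6]), (288, [-27.6, 25.4, 20.7]), (294, [-24.6, 29.3, 13.8])]
shift [ 0.044  0.084 -0.001] turn [ 0.    -0.     0.001] mm [11.1 20.9 -0.3] deg [ 0.  -0.   0.1] rows 1.0
```

```bash
python3 -m handwheel '[[[0.02,0.04,0,0,0,0],[0.044,0.084,0,0,0,0],[0.044,0.084,0.04,0,0,0],[0.044,0.084,0.08,0,0,0],[0.044,0.084,0.13,0,0,0]]]' ; python3 -m handwheel '[[[0,0,0,0,0,0],[0,0,0,0,0,0]]]'
python3 - <<'E'
import numpy as np
c=np.array([520.5,-192]); r=50
p=lambda a:c+r*np.array([np.cos(np.radians(a)),np.sin(np.radians(a))])
yaw=226.1;a0=244.5
for k in range(3):
    y=np.radians(yaw); tx=np.array([np.cos(y),np.sin(y)]); ty=np.array([np.sin(y),-np.cos(y)])
    for i in range(1,6):
        s=p(a0-6*i)-p(a0); print(round(a0-6*i,1),(s@tx/250).round(3),(s@ty/250).round(3),round(5*i/90,3))
    yaw-=25;a0-=30
E
```

```text
t: 5.88
tcp_pos: [499.2, -238.2, 28.5]
orientation: [-179.9, 0.0, -133.8]
wrist_force: [-0.6, -0.6, 0.1]
finger_gap: 0.5
grip_force: 0.0
t: 6.05
tcp_pos: [498.1, -237.6, 27.9]
orientation: [179.9, -0.0, -133.8]
wrist_force: [0.4, 0.2, -0.7]
finger_gap: 0.6
grip_force: 0.0
238.5 0.006 0.02 0.056
232.5 0.009 0.041 0.111
226.5 0.01 0.062 0.167
220.5 0.009 0.083 0.222
214.5 0.006 0.103 0.278
208.5 0.004 0.021 0.056
202.5 0.005 0.041 0.111
196.5 0.005 0.062 0.167
190.5 0.002 0.083 0.222
184.5 -0.003 0.103 0.278
178.5 0.002 0.021 0.056
172.5 0.002 0.042 0.111
166.5 -0.001 0.063 0.167
160.5 -0.005 0.083 0.222
154.5 -0.012 0.103 0.278
```

```bash
python3 -m handwheel '[[[0.006,0.02,0,0,0,0.056],[0.009,0.041,0,0,0,0.111],[0.01,0.062,0,0,0,0.167],[0.009,0.083,0,0,0,0.222],[0.006,0.103,0,0,0,0.278]]]'; python3 - <<'E'
from h import *
d=cam('top'); hsv=cv2.cvtColor(d['img'],cv2.COLOR_RGB2HSV)
my=cv2.inRange(hsv,(15,130,120),(34,255,255)); n,l,s,c=cv2.connectedComponentsWithStats(my)
for i in range(1,n):
    P=onz(d,*c[i],85)
    if s[i,4]>1 and abs(np.linalg.norm(P[:2]-[520,-192])-80)<14: print(c[i].round(1),s[i,4],P.round(1),np.degrees(np.arctan2(P[1]+192,P[0]-520)))
E
```

```text
t: 6.47
tcp_pos: [479.8, -221.6, 29.6]
orientation: [-179.9, 0.1, -159.1]
wrist_force: [1.0, -0.1, 0.5]
finger_gap: 0.4
grip_force: 0.2
[343.  183.5] 2 [ 585.6 -227.6   85. ] -28.52146083269839
[311.9 186.4] 16 [ 575.8 -135.1   85. ] 45.561047762316655
[309.8 216.6] 5 [ 486.2 -127.    85. ] 117.43460781502688
[344.3 230.7] 3 [ 446.2 -225.9   85. ] -155.30903795441446
```

The disc is turning now: the mark has gone from 64° to 45.6°. I keep pushing.

```bash
python3 -m handwheel '[[[0.004,0.021,0,0,0,0.056],[0.005,0.041,0,0,0,0.111],[0.005,0.062,0,0,0,0.167],[0.002,0.083,0,0,0,0.222],[-0.003,0.103,0,0,0,0.278]]]';python3 -m handwheel '[[[0.002,0.021,0,0,0,0.056],[0.002,0.042,0,0,0,0.111],[-0.001,0.063,0,0,0,0.167],[-0.005,0.083,0,0,0,0.222],[-0.012,0.103,0,0,0,0.278]]]'; python3 -m handwheel '[[[-0.002,0.011,0,0,0,0],[-0.005,0.021,0,0,0,0],[-0.005,0.021,0,0,0,0],[-0.005,0.021,0,0,0,0]]]'; python3 - <<'E'
from h import *
for q in ('top','wrist'):
  d=cam(q); hsv=cv2.cvtColor(d['img'],cv2.COLOR_RGB2HSV)
  my=cv2.inRange(hsv,(15,130,120),(34,255,255)); n,l,s,c=cv2.connectedComponentsWithStats(my)
  for i in range(1,n):
    P=onz(d,*c[i],85)
    if s[i,4]>1 and abs(np.linalg.norm(P[:2]-[520,-192])-80)<14: print(q,c[i].round(1),s[i,4],P.round(1),np.degrees(np.arctan2(P[1]+192,P[0]-520)))
print(ctrl.get_obs()['qpos'])
E
```

```text
t: 6.93
tcp_pos: [471.1, -197.3, 29.6]
orientation: [-180.0, 0.1, 176.0]
wrist_force: [0.5, -0.2, 0.4]
finger_gap: 0.7
grip_force: 0.2
t: 7.35
tcp_pos: [475.6, -171.6, 29.5]
orientation: [-180.0, 0.1, 151.0]
wrist_force: [0.0, -0.5, 0.5]
finger_gap: 0.7
grip_force: 0.3
t: 7.68
tcp_pos: [478.7, -167.4, 29.2]
orientation: [180.0, 0.0, 151.2]
wrist_force: [-0.6, 0.7, 0.4]
finger_gap: 0.5
grip_force: 0.0
top [312.8 188.6] 5 [ 569.3 -137.6   85. ] 47.76931911556047
wrist [328.3 225.1] 161 [ 483.4 -127.8   85. ] 119.64672557743133
wrist [159.7 239. ] 149 [ 447.6 -209.1   85. ] -166.69066623854746
wrist [413.  318.5] 2 [ 558.  -109.7   85. ] 65.19884975626485
[  9.42480068  35.65180567  11.13616898 114.4821052  -12.62591242
  30.99433275  90.54948304]
```

The mark has turned from 64° to about −24° (about 88°; it is now under the caliper). Lifting out and moving to the lever.

```bash
python3 -m handwheel '[[[0,-0.01,-0.15,0,0,0],[0,-0.01,-0.3,0,0,0],[0,-0.01,-0.45,0,0,0],[0,-0.01,-0.6,0,0,0],[0,-0.01,-0.6,0,0,0]]]';python3 go.py 445 -30 178 -177.5
```

```text
t: 8.2
tcp_pos: [481.6, -172.1, 186.2]
orientation: [179.8, 0.8, 151.1]
wrist_force: [1.1, 0.6, 0.8]
finger_gap: 0.5
grip_force: 0.0
shift [0.403 0.427 0.028] turn [-0.001  0.01  -0.349] mm [100.8 106.7   7.1] deg [ -0.1   0.9 -31.4] rows 5.0
```

```bash
python3 -m handwheel '[[[0.4,0.43,0,0,0,-0.35],[0.4,0.43,0,0,0,-0.35],[0.4,0.43,0,0,0,-0.35],[0.4,0.43,0,0,0,-0.35],[0.4,0.43,0,0,0,-0.35]]]';python3 -m handwheel '[[[0,0,0,0,0,0],[0,0,0,0,0,0]]]' | sed -n 2,3p; python3 go.py 448 112 180 -177.5
```

```text
t: 8.62
tcp_pos: [439.5, -21.2, 178.7]
orientation: [179.8, -0.1, -176.5]
wrist_force: [0.9, 0.2, 0.6]
finger_gap: 0.5
grip_force: 0.0
tcp_pos: [441.3, -27.7, 179.0]
orientation: [-180.0, -0.0, -177.5]
shift [-0.051  0.557 -0.004] turn [-0. -0.  0.] mm [-12.9 139.3  -1.1] deg [-0. -0.  0.] rows 4.0
```

```bash
python3 -m handwheel '[[[-0.04,0.15,0,0,0,0],[-0.04,0.3,0,0,0,0],[-0.04,0.45,0,0,0,0],[-0.04,0.56,0,0,0,0],[-0.04,0.56,0,0,0,0]]]' >/dev/null;python3 -m handwheel '[[[0,0,0,0,0,0],[0,0,0,0,0,0],[0,0,0,0,0,0]]]' | sed -n 2,3p; python3 - <<'E'
from h import *
w=cam('wrist'); cv2.imwrite('pics/w4.png',w['img'][:,:,::-1]); o=ctrl.get_obs(); T=R.from_euler('xyz',o['orientation'],degrees=True)
print(o['tcp_pos'])
# blade points: depth between z 130 and 150
vv,uu=np.mgrid[150:330:3,150:420:3]
P=np.array([dep(w,u,v) for u,v in zip(uu.ravel(),vv.ravel())]); k=(P[:,2]>126)&(P[:,2]<147); Q=P[k]
for y in range(70,175,10):
    m=abs(Q[:,1]-y)<5
    if m.sum(): print(y,m.sum(),Q[m][:,0].min().round(1),Q[m][:,0].max().round(1),Q[m][:,2].max().round(1))
E
```

```text
tcp_pos: [445.3, 110.7, 179.0]
orientation: [-179.9, -0.0, -177.6]
[445.35695451 110.94118847 179.05990678]
110 3 553.4 560.6 146.8
120 3 553.6 557.8 146.1
150 1 483.4 483.4 136.3
160 8 479.8 482.5 140.9
170 1 482.0 482.0 138.3
```

View pics/w4.png

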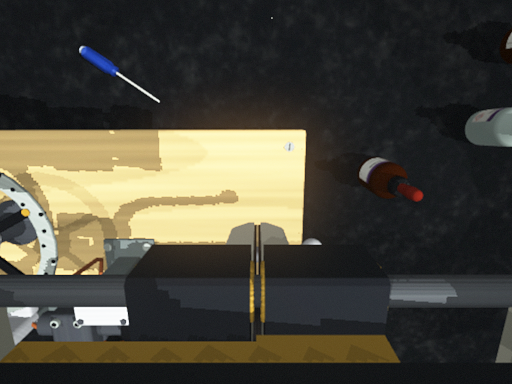

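The wrist view shows the lever hidden behind the closed fingers (257,235), only the ball showing at (312,242), with free board below the fingers. I go down in front of the blade.

```bash
python3 -m handwheel '[[[0,0,0.1,0,0,0],[0,0,0.2,0,0,0],[0,0,0.3,0,0,0],[0,0,0.37,0,0,0],[0,0,0.4,0,0,0]]]'|sed -n 2,4p;python3 -m handwheel '[[[-0.03,0,0,0,0,0],[-0.06,0,0,0,0,0],[-0.08,0,0,0,0,0],[-0.1,0,0,0,0,0],[-0.1,0,0,0,0,0]]]'|sed -n 2,4p; python3 - <<'E'
from h import *
d=cam('top'); b=cv2.resize(d['img'][150:270,170:300],None,fx=4.5,fy=4.5,interpolation=cv2.INTER_CUBIC); cv2.imwrite('pics/top5.png',b[:,:,::-1])
E
```

```text
tcp_pos: [443.7, 111.2, 77.1]
orientation: [-179.9, -0.2, -177.5]
wrist_force: [-0.9, -0.2, 0.3]
tcp_pos: [472.5, 114.5, 80.2]
orientation: [180.0, 0.2, -177.4]
wrist_force: [-0.0, -0.4, -0.0]
```

View pics/top5.png

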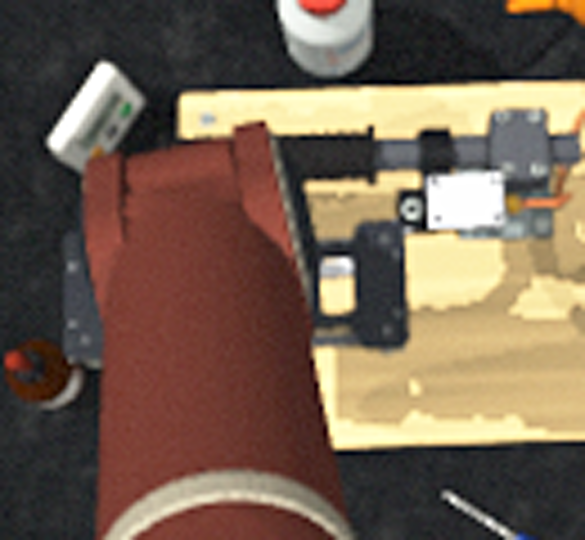

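The view shows the gripper over the lever with everything beside it untouched. Pressing in small steps.

```bash
for i in 1 2 ; do python3 -m handwheel '[[[-0.006,0,0,0,0,0],[-0.012,0,0,0,0,0],[-0.018,0,0,0,0,0],[-0.024,0,0,0,0,0],[-0.024,0,0,0,0,0]]]'|sed -n '2p;4p'; done; python3 -m handwheel '[[[-0.006,0,0,0,0,0],[-0.012,0,0,0,0,0],[-0.018,0,0,0,0,0],[-0.024,0,0,0,0,0],[-0.024,0,0,0,0,0]]]'|sed -n '2p;4p'
```

```text
tcp_pos: [476.3, 114.7, 79.2]
wrist_force: [0.8, 0.7, 0.3]
tcp_pos: [481.7, 114.9, 79.0]
wrist_force: [-1.2, -0.6, 0.2]
tcp_pos: [486.1, 116.5, 78.8]
wrist_force: [-4.8, 2.6, 2.7]
```

```bash
python3 -m handwheel '[[[-0.006,0,0,0,0,0],[-0.012,0,0,0,0,0],[-0.018,0,0,0,0,0],[-0.024,0,0,0,0,0],[-0.024,0,0,0,0,0]]]'|sed -n '2p;4p';python3 -m handwheel '[[[-0.006,0,0,0,0,0],[-0.012,0,0,0,0,0],[-0.012,0,0,0,0,0]]]'|sed -n '2p;4p'
```

```text
tcp_pos: [490.9, 118.3, 78.7]
wrist_force: [-6.4, 5.1, 2.9]
tcp_pos: [493.4, 118.9, 78.6]
wrist_force: [-7.4, 5.0, 2.8]
```

```bash
python3 -m handwheel '[[[-0.006,0,0,0,0,0],[-0.012,0,0,0,0,0],[-0.012,0,0,0,0,0]]]'|sed -n '2p;4p'
```

```text
tcp_pos: [495.6, 119.7, 78.6]
wrist_force: [-8.1, 5.7, 5.0]
```

```bash
for i in 1; do python3 -m handwheel '[[[-0.006,0,0,0,0,0],[-0.012,0,0,0,0,0],[-0.018,0,0,0,0,0],[-0.018,0,0,0,0,0]]]'|sed -n '2p;4p'; done
```

```text
tcp_pos: [497.9, 120.4, 78.6]
wrist_force: [-11.6, 6.6, 7.5]
```

```bash
for i in 1; do python3 -m handwheel '[[[-0.006,0,0,0,0,0],[-0.012,0,0,0,0,0],[-0.018,0,0,0,0,0],[-0.018,0,0,0,0,0]]]'|sed -n '2p;4p'; done
```

```text
tcp_pos: [499.2, 120.8, 78.5]
wrist_force: [-16.0, 7.7, 12.1]
```

```bash
python3 -m handwheel '[[[-0.006,0,-0.004,0,0,0],[-0.012,0,-0.008,0,0,0],[-0.018,0,-0.008,0,0,0],[-0.018,0,-0.008,0,0,0]]]'|sed -n '2p;4p'
```

```text
tcp_pos: [498.9, 120.8, 78.7]
wrist_force: [-20.2, 7.4, 9.0]
```

```bash
python3 -m handwheel '[[[0,0,0,0,0,0],[0,0,0,0,0,0],[0,0,0,0,0,0],[0,0,0,0,0,0],[0,0,0,0,0,0]]]'|sed -n '1,4p'; python3 - <<'E'
from h import *
for q in('wrist','scene','top'):
  d=cam(q); vv,uu=np.mgrid[0:384,0:512]
  K=d['K']; Z=d['depth']; C=np.stack([(uu-K[0,2])/K[0,0]*Z,-(vv-K[1,2])/K[1,1]*Z,-Z],-1)@d['R'].T+d['o']
  m=(C[...,2]>123)&(C[...,2]<147)&(C[...,0]>465)&(C[...,0]<535)&(C[...,1]>60)&(C[...,1]<180)&(d['img'].min(-1)>120)
  Q=C[m]; print(q,len(Q))
  for y in range(60,180,12):
    k=abs(Q[:,1]-y)<6
    if k.sum(): print('  ',y,k.sum(),Q[k].mean(0).round(1),Q[k][:,0].min().round(1),Q[k][:,0].max().round(1))
E
```

```text
t: 13.97
tcp_pos: [498.9, 120.8, 78.8]
orientation: [179.8, -1.6, -177.1]
wrist_force: [-19.6, 8.0, 7.5]
wrist 39
   60 28 [504.1  60.7 138.6] 503.4 505.6
   108 11 [492.2 105.9 131.2] 491.6 492.7
scene 182
   60 11 [506.7  62.8 138.1] 502.6 512.0
   72 15 [505.9  72.3 136.3] 502.2 510.2
   84 18 [506.7  84.1 136.9] 502.9 512.1
   96 3 [502.4  95.7 138.3] 499.1 504.7
   108 13 [492.6 109.3 137.6] 489.6 495.3
   120 21 [492.5 119.4 134.5] 488.3 496.9
   132 43 [500.7 133.9 135.8] 486.8 521.3
   144 18 [514.8 143.  135.7] 496.1 521.3
   156 12 [516.2 155.2 137.7] 509.1 518.9
   168 24 [515.2 169.2 138. ] 506.4 524.4
top 18
   60 8 [509.2  62.7 142.4] 506.3 512.7
   72 10 [508.9  73.2 142.4] 506.3 512.2
```

```bash
python3 -c "
from rig import ctrl
print(ctrl.close_job())"
```

```text
the job is handed in; nothing more can be done
None
```

The job is handed in: I pushed the disc round about 88° with the lever untouched, then pressed the lever until it stopped moving and held it there with about 22 N, though no verdict came back and the lever angle is inferred from force and camera readings, not measured directly.

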